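Feel along a new chair-back rail

ROBOT

A 6-joint arm with a two-finger parallel gripper is mounted at the origin on the work surface. World frame = base frame: x ahead of the robot, y to its left, z up, the work surface at z = 0. Lengths are in m, angles in degrees, forces in N, time in s.
With the tool pointing down it reaches from about 0.3 to 0.75 m from the base axis. Payload 8.5 kg.
Tool frame: the origin (TCP) lies midway between the tips of the shut fingers; the grasp point (between the pads) lies env.tcp_to_grasp behind it (env.tcp_to_grasp is the distance from the TCP to the grasp point, in m); z points along the fingers, y is the line along which they close (so a half turn about z gives the same grasp; the last joint's range is limited). The gripper opens to 85 mm and grips with 20 to 120 N. Pads are 22 mm wide; open, the fingers measure 114 mm over their backs; the gripper's body (76 mm by 85 mm) begins 54 mm behind the grasp point. The pads swing forward as they close: fully open they stand 13 mm farther back than shut.
Start: joints at [-76.163, 21.807, 74.336, -0, 83.858, -12.336], TCP at [0.243, -0.494, 0.231] pointing down, gripper open.
Joint ranges: [-178.18, 178.18], [-50.72, 133.34], [12.68, 142.11], [-81.47, 261.47], [9.98, 163.14], [-165.26, 165.26]. Speed limits (degrees/s): [136.94, 136.94, 180, 180, 180, 180].

INTERFACE

Orientations are given as a 3x3 rotation matrix whose columns are the frame's x, y, z axes.
In Python, from rig import observe, optics, job, env gives the robot as it stands. The module is installed in compiled form; this text tells all that it offers.
- The arm moves only by the shell command python3 -m jog 'ROWS' [FORCE]. ROWS is JSON, a list of rows, each a list of 7 numbers: the turn, a rotation vector about the tool's x, y, z in rad, then the shift along the tool's x, y, z in m, then the opening in per cent of the stroke, from 0 (shut) to 100 (fully open). A call has 1 to 10 rows; each row shifts and turns the commanded pose from where the row before left it, along the tool's axes as they then stand; what a row does not reach is not made up. A row lasts 1/8 s, in which the tool goes at most 62.5 mm and 10.7 degrees, less where a joint would pass 70% of its speed; a pose out of reach is approached as far as the arm can. A call is refused whole if a number of a shift passes 0.0625 or a number of a turn 0.188, either way. A call with a gripper value outside its range is refused whole. The fingers move at their own pace and stop on an object; FORCE is the grip in N (left out, the last holds). Time passes only in rows, so rows that do not move let the fingers close. It gives the time, the measured TCP pose, the force, the opening and the grip force at its end, in the units of the state.
- observe(): the state, without advancing time (a new reading comes with each control period).
- optics.get_image(name): name is "scene" or "top" or "wrist"; returns a dict with "pixels" (480x640x3 uint8, red, green, blue), "mtx" (3x3 intrinsics, pixels), "dist_coeffs" ([k1, k2, p1, p2, k3] as OpenCV has them; the pictures are not rectified), "rvec" (rotation vector, rad) and "tvec" (3), from world to camera coordinates, as OpenCV has them. Camera axes: x right, y down, z forward; pixel columns grow to the right and rows downward; lengths in m; the calibration is good to about 2 mm. A picture is of the moment at which its call begins. There is no depth.
- job.close_job(): hands the job in; it is judged then, once.
The state is a dict: "time_s": time; "q": joint angles; "qvel": joint speeds; "joint_efforts": joint torques, N m; "position": TCP position; "tool_rot": TCP orientation; "ft_force": force on the tool from outside, world axes, zero at the start; "wrist_torque": the same for the moment, N m; "grip_width": finger opening in m; "gripper_force": force on a finger pad.
Only numpy, scipy, OpenCV 4.12 (cv2) and the standard library are available. Lean on these libraries where they do the work, as an engineer would, in place of code of your own. Each camera call takes 0.05 s, during which the arm holds its last target. There are 200 camera calls.

TASK

Check the newly shaped chair-back rail by touch: with the tips of the shut fingers, from straight above, start lightly on the dot at the green peg's end and run them along the curved row of black dots, over every dot in turn, to the last dot at the red peg's end, staying on the wood all the way. Press only lightly, so that the sprung cradle gives a little but never goes deep, then lift off and stay clear. Do not lift the rail, and leave the plane, the glue bottle and the try square alone.

Things in the scene. Friction and masses are not known exactly. Their poses are not given: they have to be found in the camera images.
- rail: Curved brown wooden chair-back rail lying on its side on the sprung cradle: a flat arc of 200 mm mid-line radius, 272 mm long along the arc, 36 mm wide, 30 mm thick, level top at z = 100 mm above the bench at rest. Its origin lies at bench level at rest, under the middle of the fixture: the middle of the arc is 22 mm along +x of it, the two ends at x = -22 mm, y = +-126 mm; z is up. Seven black dots of 14 mm diameter, flush, run along its mid-line.
- cradle (a joint): How far the sprung cradle with the rail has been pushed straight down, m: 0 at rest, positive down, negative if lifted. The spring gives 1 mm for each 0.4 N (400 N/m), well damped; it does not tilt. A light touch is 1 to 12 mm; 18 mm (7 N) is too hard, the stop is at 25 mm.
- dot1 (a point): Centre of black dot 1 of 7 on the rail's top face (moves down with the rail). dot1 is at the rail's -y end, dot4 in the middle, dot7 at the +y end; neighbours are 40 mm apart, and the outer dots 16 mm from the rail's ends. Which end is the start depends on the green peg.
- dot2 (a point): Centre of black dot 2 of 7 on the rail's top face (moves down with the rail). dot1 is at the rail's -y end, dot4 in the middle, dot7 at the +y end; neighbours are 40 mm apart, and the outer dots 16 mm from the rail's ends. Which end is the start depends on the green peg.
- dot3 (a point): Centre of black dot 3 of 7 on the rail's top face (moves down with the rail). dot1 is at the rail's -y end, dot4 in the middle, dot7 at the +y end; neighbours are 40 mm apart, and the outer dots 16 mm from the rail's ends. Which end is the start depends on the green peg.
- dot4 (a point): Centre of black dot 4 of 7 on the rail's top face (moves down with the rail). dot1 is at the rail's -y end, dot4 in the middle, dot7 at the +y end; neighbours are 40 mm apart, and the outer dots 16 mm from the rail's ends. Which end is the start depends on the green peg.
- dot5 (a point): Centre of black dot 5 of 7 on the rail's top face (moves down with the rail). dot1 is at the rail's -y end, dot4 in the middle, dot7 at the +y end; neighbours are 40 mm apart, and the outer dots 16 mm from the rail's ends. Which end is the start depends on the green peg.
- dot6 (a point): Centre of black dot 6 of 7 on the rail's top face (moves down with the rail). dot1 is at the rail's -y end, dot4 in the middle, dot7 at the +y end; neighbours are 40 mm apart, and the outer dots 16 mm from the rail's ends. Which end is the start depends on the green peg.
- dot7 (a point): Centre of black dot 7 of 7 on the rail's top face (moves down with the rail). dot1 is at the rail's -y end, dot4 in the middle, dot7 at the +y end; neighbours are 40 mm apart, and the outer dots 16 mm from the rail's ends. Which end is the start depends on the green peg.
- green_peg: Green turned peg, 32 mm wide, 36 mm high, fixed to the bench about 65 mm beyond one of the rail's outer dots: it marks the end to start from. Origin at the centre of its underside.
- red_peg: Red peg of the same shape, beyond the other end of the rail: it marks the end to finish at. Origin at the centre of its underside.
- plane: Loose block plane, dark steel and wood, 150 x 46 x 55 mm, long along its x. Bystander. Origin at the centre of its underside.
- glue: Loose white glue bottle with an orange cap, 48 mm diameter, 115 mm high, upright. Bystander. Origin at the centre of its underside.
- square: Loose try square lying flat, dark wood stock 100 mm along its y, steel blade 130 x 30 mm along its x, 16 mm high. Bystander. Origin under the centre of the stock.
Mind the look-alikes: they are no part of the job. Of the things shaped like the green_peg, the green one is meant.

How it is judged:
By the outcome, as a careful person would: the job done as asked, in the order asked, and still so for the second after the job is handed in, with the robot touching nothing.
It also fails if it takes over 48 s, if anything falls off the work surface, if the arm or the gripper's body presses on something with over 40 N, if the wrist force passes 120 N, or if a joint passes its speed limit or range.

## Working session

There is one attempt and no reset: what is moved stays moved. The work goes in short steps, Python scripts to look and compute and a shell command to move; the robot and the scene stay as the last step left them, time stands still between calls to the robot, and variables do not carry over. Pictures are saved under pics/ and viewed, at most 10 in all, crops included, and the job is handed in when it is done.

```bash
mkdir -p pics; python3 - <<'E'
from rig import observe, optics
import cv2,pickle
s=observe();print(s['time_s'],s['position'],s['tool_rot'],s['ft_force'],s['grip_width'])
for n in('top','scene'):
    d=optics.get_image(n);pickle.dump(d,open(n+'.pkl','wb'));cv2.imwrite(f'pics/{n}.png',d['pixels'][:,:,::-1])
E
```

```text
0.0 [ 0.24252051 -0.49331462  0.23072063] [[ 8.97463386e-01  4.41088817e-01 -3.56673908e-04]
 [ 4.41088857e-01 -8.97462324e-01  1.41326113e-03]
 [ 3.03272286e-04 -1.42567501e-03 -9.99998938e-01]] [0.19126103 0.23294718 0.85944266] 0.08539386911717255
```

View pics/top.png

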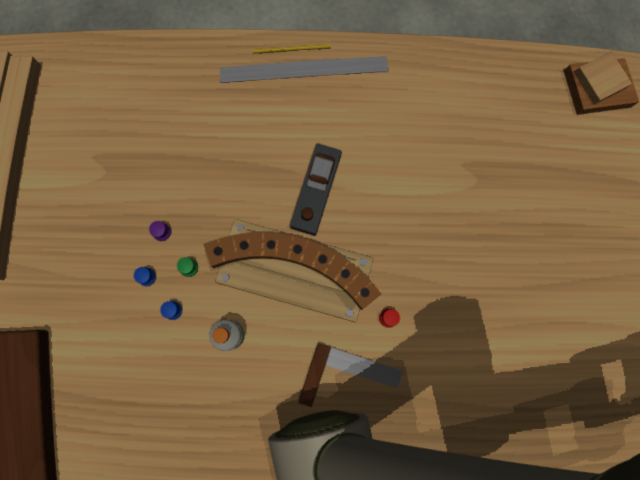

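View pics/scene.png

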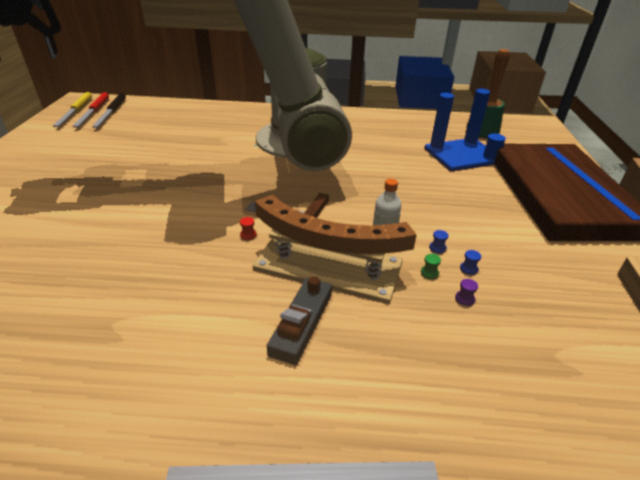

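The top view shows the green peg at (187,266), the red peg at (389,317), and seven dots running from (218,251) to (365,293). I'll start at the left end and locate the dots by casting rays onto z = 0.1.

```bash
cat > h.py <<'E'
import numpy as np,cv2
def ray(d,px,z):
    u=cv2.undistortPoints(np.array(px,float).reshape(-1,1,2),d['mtx'],d['dist_coeffs']).reshape(-1,2)
    R=cv2.Rodrigues(np.array(d['rvec'],float))[0];t=np.array(d['tvec'],float).ravel()
    c=-R.T@t;v=np.c_[u,np.ones(len(u))]@R
    return c+v*((z-c[2])/v[:,2])[:,None]
def dots(d,seeds=None,r=9):
    """darkness-weighted centroids near the seed pixels"""
    g=cv2.cvtColor(d['pixels'],cv2.COLOR_RGB2GRAY).astype(float);out=[]
    for x,y in seeds:
        for _ in range(4):
            yy,xx=np.mgrid[:480,:640];m=(np.hypot(xx-x,yy-y)<r)
            lo=g[m].min();w=m*np.clip(lo+18-g,0,None)
            x,y=(w*xx).sum()/w.sum(),(w*yy).sum()/w.sum()
        out.append((x,y))
    return np.array(out)
def fit(P):
    """P: 7 points, dot7..dot1 ; rigid 2D fit of nominal -> origin, yaw"""
    a=np.arange(3,-4,-1)*0.04/0.2
    N=np.c_[0.2*np.cos(a)-0.178,0.2*np.sin(a)]
    p=P[:,:2];cn,cp=N.mean(0),p.mean(0);H=(N-cn).T@(p-cp)
    th=np.arctan2(H[0,1]-H[1,0],H[0,0]+H[1,1]);R=np.array([[np.cos(th),-np.sin(th)],[np.sin(th),np.cos(th)]])
    F=(N-cn)@R.T+cp
    return F,np.degrees(th),cp-R@cn
E
python3 - <<'E'
from h import *;import pickle
np.set_printoptions(precision=4,suppress=True)
d=pickle.load(open('top.pkl','rb'))
s=[(218,251),(244,245),(271,244),(298,249),(323,259),(345,273),(365,293)]
q=dots(d,s,7);print(q)
P=ray(d,q,.1);F,th,o=fit(P);print(P[:,:2]);print(F,th,o);print(np.linalg.norm(P[:,:2]-F,axis=1)*1e3)
print(np.linalg.norm(np.diff(P,axis=0),axis=1))
print(ray(d,[(187,262),(389,315)],.036))
d=pickle.load(open('scene.pkl','rb'))
s=[(402,229),(377,231),(352,229),(327,225),(304,219),(284,211),(268,202)]
q=dots(d,s,6);P=ray(d,q,.1);print(P[:,:2]-F)
E
```

```text
[[217.524  250.6706]
 [243.6316 244.7909]
 [270.6861 244.1569]
 [297.1821 248.7533]
 [322.2921 258.65  ]
 [345.1172 273.3083]
 [364.5917 292.0905]]
[[0.5266 0.22  ]
 [0.5363 0.1815]
 [0.5382 0.1413]
 [0.5321 0.1018]
 [0.5182 0.0643]
 [0.4971 0.0303]
 [0.4699 0.0012]]
[[0.5266 0.2199]
 [0.5363 0.1812]
 [0.5382 0.1413]
 [0.532  0.1019]
 [0.5182 0.0644]
 [0.4972 0.0304]
 [0.4699 0.0013]] -14.545576267164051 [0.5107 0.1074]
[0.0818 0.2646 0.0193 0.1111 0.0647 0.1951 0.0782]
[0.0397 0.0402 0.0399 0.04   0.0401 0.0398]
[[ 0.5162  0.2785  0.036 ]
 [ 0.4389 -0.0448  0.036 ]]
[[-0.0014 -0.0001]
 [-0.0012  0.    ]
 [-0.0012 -0.    ]
 [-0.0013 -0.    ]
 [-0.0012  0.0001]
 [-0.0014  0.0001]
 [-0.0011  0.0003]]
```

Dot spacing comes out at 40 mm, the fit residual is under 0.3 mm, and the two views agree to about 1.3 mm. The order is dot7 (green) to dot1. I'll fly over high with the fingers shut.

```bash
python3 -m jog '[[0,0,0,0.02,-0.018,0,0],[0,0,0,0.04,-0.036,0,0],[0,0,0,0.04,-0.036,0,0],[0,0,0,0.04,-0.036,0,0],[0,0,0,0.04,-0.036,0,0],[0,0,0,0.04,-0.036,0,0],[0,0,0,0.04,-0.036,0,0],[0,0,0,0.04,-0.036,0,0],[0,0,0,0.04,-0.036,0,0],[0,0,0,0.04,-0.036,0,0]]' 20
python3 -m jog '[[0,0,0,0.04,-0.036,0,0],[0,0,0,0.04,-0.036,0,0],[0,0,0,0.04,-0.036,0,0],[0,0,0,0.04,-0.036,0,0],[0,0,0,0.02,-0.018,0,0],[0,0,0,0,0,0,0],[0,0,0,0,0,0,0]]'
cat >> h.py <<'E'
W=np.array([[.526,.220],[.5357,.1813],[.5376,.1413],[.5315,.1018],[.5176,.0643],[.4966,.0303],[.4693,.0012]])
def to(x,y,z):
    from rig import observe
    s=observe();print(s['time_s'],s['position'],s['ft_force'],s['grip_width'],s['q'])
    print('shift',np.array(s['tool_rot']).T@(np.array([x,y,z])-s['position']))
E
python3 -c "
from h import *
to(*W[0],.12)"
```

```text
time_s: 1.35
position: [0.4331, -0.0173, 0.2312]
tool_rot: [[0.897, 0.441, -0.0], [0.441, -0.897, -0.0], [-0.0, -0.0, -1.0]]
ft_force: [0.8, -0.3, -0.2]
grip_width: -0.0002
gripper_force: 0.0
time_s: 2.22
position: [0.5225, 0.2051, 0.2311]
tool_rot: [[0.898, 0.441, -0.001], [0.441, -0.898, -0.0], [-0.001, 0.0, -1.0]]
ft_force: [-0.0, 0.1, -0.8]
grip_width: -0.0001
gripper_force: 0.0
2.225 [0.52253994 0.20508689 0.23109047] [-0.00348653  0.08264316 -0.7620436 ] -0.0001384366688554788 [ 9.35325069e+00  2.29860666e+01  7.24827491e+01 -1.41701247e-02
  8.45767183e+01  7.31995252e+01]
shift [ 0.00977191 -0.01186153  0.1110823 ]
```

```bash
python3 -m jog '[[0,0,0,0.01,-0.012,0.03,0],[0,0,0,0,0,0.035,0],[0,0,0,0,0,0.03,0],[0,0,0,0,0,0.016,0],[0,0,0,0,0,0,0],[0,0,0,0,0,0,0]]'
python3 - <<'E'
from h import *
from rig import optics
to(*W[0],.1)
d=optics.get_image('scene');cv2.imwrite('pics/s2.png',cv2.resize(d['pixels'][150:270,320:480,::-1],None,fx=5,fy=5,interpolation=2))
E
```

```text
time_s: 2.98
position: [0.5269, 0.2204, 0.1214]
tool_rot: [[0.898, 0.44, 0.001], [0.44, -0.898, 0.0], [0.001, 0.0, -1.0]]
ft_force: [-0.1, 0.1, 0.1]
grip_width: -0.0001
gripper_force: 0.0
2.975 [0.52693723 0.22038008 0.12136581] [-0.05178136  0.06145098  0.1323848 ] -0.00010111959294665242 [ 1.08258682e+01  2.95959255e+01  8.06945938e+01 -3.32081548e-03
  6.96258670e+01  7.47011589e+01]
shift [-1.03860420e-03 -8.08001558e-05  2.13643517e-02]
```

View pics/s2.png

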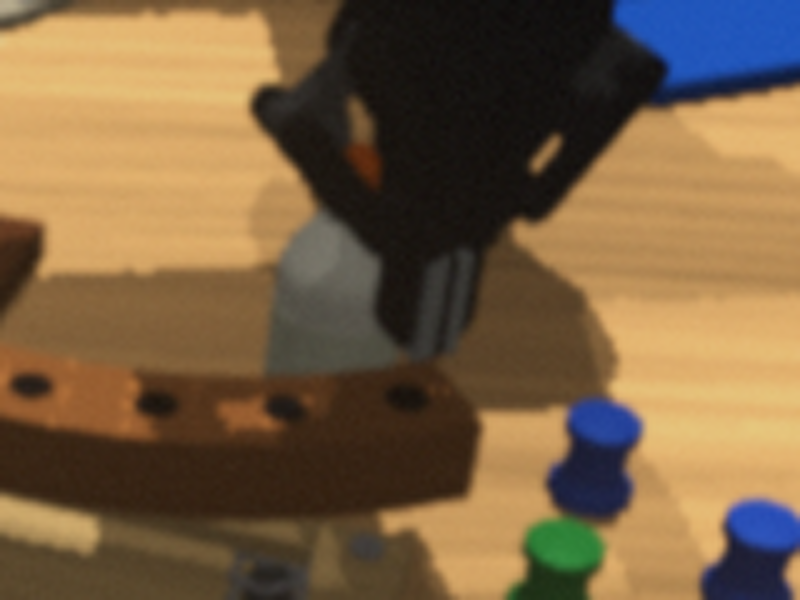

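The crop shows the shut tips (430,355) hanging just above the green-end dot (407,397), with the glue bottle well behind the gripper. Next I descend gently.

```bash
python3 -m jog '[[0,0,0,-0.001,0,0.008,0],[0,0,0,0,0,0.007,0],[0,0,0,0,0,0.004,0],[0,0,0,0,0,0.003,0],[0,0,0,0,0,0.003,0],[0,0,0,0,0,0.002,0],[0,0,0,0,0,0,0],[0,0,0,0,0,0,0],[0,0,0,0,0,0,0]]'
python3 - <<'E'
from h import *
from rig import observe,optics
np.set_printoptions(precision=4,suppress=True)
to(*W[0],.094)
s=observe();R=np.array(s['tool_rot']);p=np.array(s['position'])[:2]
for k in range(1,7):
    d=np.r_[W[k]-(W[k-1] if k>1 else p),0]; print(k,(R.T@d)/4)
E
```

```text
time_s: 4.15
position: [0.5256, 0.2205, 0.0934]
tool_rot: [[0.897, 0.441, -0.0], [0.441, -0.897, 0.0], [-0.0, -0.0, -1.0]]
ft_force: [-2.3, -0.4, 2.3]
grip_width: -0.0
gripper_force: 1.3
4.15 [0.5256 0.2205 0.0934] [-2.2995 -0.4262  2.2826] -4.93718348643195e-05 [10.8616 31.4032 82.7664  0.0028 65.8323 74.685 ]
shift [ 0.0001  0.0006 -0.0006]
1 [-0.0021  0.0099 -0.    ]
2 [-0.004   0.0092 -0.    ]
3 [-0.0057  0.0082 -0.    ]
4 [-0.0073  0.0069 -0.    ]
5 [-0.0085  0.0053 -0.    ]
6 [-0.0093  0.0035 -0.    ]
```

The tip presses with about 2.3 N, which is about 6 mm of cradle travel. Now the sweep, dot to dot.

```bash
python3 -m jog '[[0,0,0,-0.001,0.005,0,0],[0,0,0,-0.0015,0.0099,0,0],[0,0,0,-0.002,0.0099,0,0],[0,0,0,-0.0025,0.0099,0,0],[0,0,0,-0.0015,0.0049,0,0],[0,0,0,-0.0035,0.0094,0,0],[0,0,0,-0.004,0.0092,0,0],[0,0,0,-0.004,0.0091,0,0],[0,0,0,-0.0045,0.0091,0,0]]'
python3 - <<'E'
from h import *
from rig import observe
np.set_printoptions(precision=4,suppress=True)
to(*W[2],.094)
E
```

```text
time_s: 5.28
position: [0.5374, 0.1404, 0.0933]
tool_rot: [[0.898, 0.441, 0.0], [0.441, -0.898, 0.0], [0.0, -0.0, -1.0]]
ft_force: [0.3, 1.8, 2.4]
grip_width: 0.0001
gripper_force: 1.4
5.275 [0.5374 0.1404 0.0933] [0.2525 1.7992 2.3702] 0.00012169283616928487 [ 2.4293 30.1918 85.2061  0.0031 64.5977 66.2609]
shift [ 0.0006 -0.0007 -0.0007]
```

```bash
python3 -m jog '[[0,0,0,-0.0048,0.0080,0,0],[0,0,0,-0.0054,0.0082,0,0],[0,0,0,-0.0058,0.0080,0,0],[0,0,0,-0.0062,0.0077,0,0],[0,0,0,-0.0066,0.0074,0,0],[0,0,0,-0.0071,0.0070,0,0],[0,0,0,-0.0075,0.0067,0,0],[0,0,0,-0.0078,0.0065,0,0]]'
python3 - <<'E'
from h import *
np.set_printoptions(precision=4,suppress=True)
to(*W[4],.094)
E
```

```text
time_s: 6.28
position: [0.5174, 0.0645, 0.0933]
tool_rot: [[0.897, 0.441, 0.0], [0.441, -0.897, -0.0], [0.0, 0.0, -1.0]]
ft_force: [1.1, 2.2, 2.5]
grip_width: 0.0002
gripper_force: 1.3
6.275 [0.5174 0.0645 0.0933] [1.0777 2.246  2.5478] 0.00023566131376448533 [-5.9159 27.3898 90.7242 -0.0012 61.8817 57.913 ]
shift [ 0.0001  0.0003 -0.0007]
```

```bash
python3 -m jog '[[0,0,0,-0.0080,0.0060,0,0],[0,0,0,-0.0084,0.0055,0,0],[0,0,0,-0.0086,0.0051,0,0],[0,0,0,-0.0088,0.0049,0,0],[0,0,0,-0.0090,0.0043,0,0],[0,0,0,-0.0092,0.0037,0,0],[0,0,0,-0.0094,0.0032,0,0],[0,0,0,-0.0096,0.0028,0,0],[0,0,0,0,0,0,0],[0,0,0,0,0,0,0]]'
python3 - <<'E'
from h import *
np.set_printoptions(precision=4,suppress=True)
to(*W[6],.094)
E
```

```text
time_s: 7.52
position: [0.4692, 0.0018, 0.0932]
tool_rot: [[0.897, 0.441, -0.001], [0.441, -0.897, -0.0], [-0.001, -0.0, -1.0]]
ft_force: [-1.8, -1.1, 2.1]
grip_width: 0.0001
gripper_force: 1.4
7.525 [0.4692 0.0018 0.0932] [-1.7596 -1.1322  2.0825] 0.00010633293789268288 [-14.2627  23.1885  98.7771  -0.0312  58.0919  49.5807]
shift [-0.0002  0.0006 -0.0008]
```

The tips are on the last dot, within 0.7 mm. Lifting straight off, gently, and moving clear.

```bash
python3 -m jog '[[0,0,0,0,0,-0.003,0],[0,0,0,0,0,-0.004,0],[0,0,0,0,0,-0.01,0],[0,0,0,0,0,-0.03,0],[0,0,0,0,0,-0.04,0],[0,0,0,0,0,-0.03,0],[0,0,0,0,0,0,0],[0,0,0,0,0,0,0],[0,0,0,0,0,0,0],[0,0,0,0,0,0,0]]'
python3 - <<'E'
from rig import optics
import cv2
d=optics.get_image('scene');cv2.imwrite('pics/end.png',d['pixels'][:,:,::-1])
E
```

```text
time_s: 8.78
position: [0.4694, 0.002, 0.2097]
tool_rot: [[0.897, 0.441, -0.001], [0.441, -0.897, 0.0], [-0.001, -0.001, -1.0]]
ft_force: [0.9, 0.1, -0.2]
grip_width: -0.0001
gripper_force: 0.0
```

View pics/end.png

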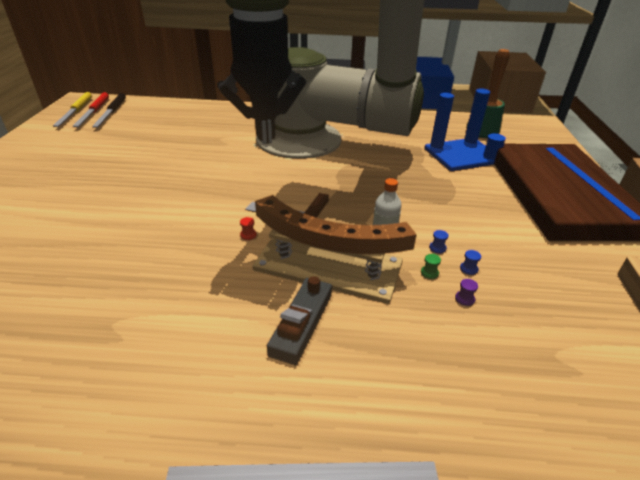

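The rail is back at rest, with its end dot still at (402,229). The plane, glue bottle and square are where they were, and the gripper is clear at (265,130).

```bash
python3 -c "
from rig import job
print(job.close_job())"
```

```text
the job is handed in; nothing more can be done
None
```

I ran the shut fingertips lightly over all seven dots in order, from the green peg's end to the red peg's end. They pressed with about 2.3 N (about 6 mm of cradle travel), then I lifted clear and handed the job in at about 9 s; the plane, glue bottle and square were not touched.

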